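Fit the bronze bushing in a buffing-spindle bearing housing

TASK

Draw the blanking plug straight up out of the bearing housing by its puller knob and stand it upright in the parts tray, hand off. Then press the flanged bronze bushing, spigot down, into the bore of the housing until its shoulder sits flush on the housing all round, and let go. Leave the other things on the bench where they are.

Things in the scene. Friction and masses are not known exactly. Their poses are not given: they have to be found in the camera images.
- bore_mouth (a point): Centre of the mouth of the round upright bore, on the top face of the bearing housing, 70 mm above the bench. The bore is 45.5 mm in diameter with a 3 mm lead-in chamfer and 50 mm deep. Four spring-loaded steel balls 10 mm below the mouth grip whatever is in the bore: it takes roughly 5 to 15 N to push a part down past them and 12 to 25 N to pull one out, and a part pushed only part-way stays proud.
- housing: Grey cast block bolted to the bench, 100 x 90 mm and 70 mm high, with a low 16 mm foot on each side along its x (166 mm over the feet). Origin: centre of its underside, on the bore's axis; z up.
- plug_center (a point): Half-way up the steel blanking plug, on its axis; z along the axis, up. The plug is 96 mm tall: from its foot, 30 mm of 44 mm diameter (in the bore at the start, 4 mm chamfer), a 54 mm flange 6 mm thick that rests on the housing, 30 mm of 12 mm puller rod, and a knob. The foot is 48 mm below this point.
- plug_knob (a point): Middle of the plug's puller knob, a dark steel cylinder 26 mm in diameter and 30 mm high with its axis upright; 45 mm above the top of the plug's flange, 33 mm above plug_center. The rod is already screwed tight.
- plug_foot (a point): Centre of the underside of the plug.
- plug: The blanking plug (0.3 kg); origin at the centre of its foot, z up along its axis.
- bushing_center (a point): Half-way up the flanged bronze bushing, on its axis; z along the axis, from spigot to collar. The bushing is 92 mm tall: from its foot, a 44 mm diameter spigot 40 mm long (4 mm chamfer), a 58 mm flange 8 mm thick, and a 40 mm diameter collar 44 mm long that can be gripped. This point is 46 mm above the foot and 46 mm below the top. It stands on the bench, spigot down, about 0.4 kg. It is the only bronze part with a flange.
- bushing_shoulder (a point): Centre of the underside of the bushing's flange (the shoulder), 40 mm above its foot and 6 mm below bushing_center.
- bushing: The bushing; origin at the centre of its foot, z up along its axis.
- tray: Open dark steel parts tray, fixed, 180 (its x) x 160 mm, 25 mm high, walls and floor 4 mm thick. Origin: centre of its underside.
- sleeve_center (a point): Bystander: plain bronze sleeve without a flange, 50 mm in diameter, 60 mm tall, standing; its centre.
- wheel: Bystander: grey felt polishing wheel lying flat, 100 mm in diameter, 24 mm thick; origin under its centre.
- compound_bar: Bystander: reddish bar of polishing compound in a paper sleeve, 120 x 45 x 35 mm, lying; origin under its centre.
- file: Bystander: flat file with a wooden handle, 250 mm long, lying; origin near its middle, underneath.
- jar: Bystander: jar with a steel lid, 64 mm in diameter, 85 mm tall, standing; origin under its centre.
- mallet: Bystander: hammer lying on the bench, about 250 mm long; origin underneath.
Things that resemble listed ones, but are neither listed nor needed, are in the scene too. What is shaped like the housing but purple is not meant. Leave any turquoise look-alike of the bushing alone.

How it is judged (in metres and radians):
On the way, in this order (a step that is already met when the one before it is completed fails the run):
1. the plug is out of the bore and stands upright in the tray, let go (x of plug_center in the frame of tray between -0.075 and 0.075 m and y of plug_center in the frame of tray between -0.065 and 0.065 m and z of plug_center in the frame of tray between 0.045 and 0.06 m and angle between plug's own z axis and vertical below 0.1 rad and contact force between plug and the fingers below 0.1 N and linear speed of plug below 0.02 m/s), for 0.2 s.
2. the bushing is pressed home in the bore, shoulder flush on the housing (horizontal distance between bushing_shoulder and bore_mouth below 0.003 m and z of bushing_shoulder in the frame of housing between 0.067 and 0.0725 m and angle between the z axis of bushing and the z axis of housing, either way round below 0.04 rad and linear speed of bushing below 0.02 m/s), for 0.2 s.
At the end, for the whole second after the job is handed in: Plug upright (0.1 rad) on the tray floor, axis within 75 mm (tray x) and 65 mm (tray y) of the tray centre; bushing in the bore, shoulder at most 2.5 mm above the housing's top face, centred within 3 mm, within 0.04 rad of the bore axis; both released and at rest (all of step 1 and all of step 2); the robot touches nothing.
It fails at once if the plug is tilted more than 0.2 rad while still at least 8 mm deep in the bore (horizontal distance between plug_foot and bore_mouth below 0.02 m and z of plug_foot in the frame of housing below 0.062 m and angle between plug's own z axis and vertical above 0.2 rad).
It fails at once if one of the other things on the bench (sleeve, wheel, compound bar, file, jar, hammer) is moved more than 40 mm (distance of any of sleeve_center, wheel, compound_bar, file, jar, mallet from where it was at the start of the episode above 0.04 m).
It also fails if it takes over 67 s, if anything falls off the work surface, if the arm or the gripper's body presses on something with over 40 N, if the wrist force passes 120 N, or if a joint passes its speed limit or range.

ROBOT

A 6-joint arm with a two-finger parallel gripper is mounted at the origin on the work surface. World frame = base frame: x ahead of the robot, y to its left, z up, the work surface at z = 0. Lengths are in mm, angles in rad, forces in N, time in s.
With the tool pointing down it reaches from about 275 to 725 mm from the base axis. Payload 5.6 kg.
Tool frame: the origin (TCP) lies on the centre line of the jaws, within the pads' length; the fingertips stand 25 mm ahead of it and the grasp point (between the pads) lies 6 mm ahead of it; z points along the fingers, y is the line along which they close (so a half turn about z gives the same grasp; the last joint's range is limited). The gripper opens to 85 mm and grips with 20 to 120 N. Pads are 22 mm wide; open, the fingers measure 114 mm over their backs; the gripper's body (76 mm by 85 mm) begins 54 mm behind the grasp point. The pads swing forward as they close: fully open they stand 13 mm farther back than shut.
Start: joints at [1.569, 0.255, 0.108, 0, -1.424, -0.285], TCP at [155.559, 527.536, 256.283] pointing down, gripper open.
Joint ranges: [-2.95, 2.95], [-1.21, 1.97], [-1.09, 1.5], [-2.87, 1.71], [-2.94, -0.07], [-3.05, 3.05]. Speed limits (rad/s): [2.57, 2.57, 3.14, 3.14, 3.14, 3.14].

INTERFACE

Orientations are given as a unit quaternion [w, x, y, z].
In Python, from rig import r, effector, vision, job gives the robot as it stands. Calls block until the motion is done:
- r.move_to(position, orientation): joint-space move of the TCP to a pose.
- r.move_straight(position, ori=None, max_speed=150): straight line of the TCP; ori=None keeps the orientation; max_speed is the mean speed in mm/s.
- r.movej(angles): joint-space move.
- effector.gripper_to(opening, f_grip=None): finger opening in mm; f_grip is the grip in N (None keeps the last); returns when the fingers have stopped.
- r.wait(seconds).
- r.inverse_kinematics(position, orientation): joint angles nearest the present ones, or None.
- vision.camera(name): name is "scene" or "top"; returns a dict with "frame" (480x640x3 uint8, red, green, blue), "fx", "fy", "cx", "cy" (pixels), "cam_to_world" (4x4, takes a point from camera to world coordinates). Camera axes: x right, y up, looking along -z (the intrinsics and any distortion apply to the point x, -y, -z); pixel columns grow to the right and rows downward; lengths in mm; the calibration is good to about 2 mm. A picture is of the moment at which its call begins. There is no depth.
A pose or a line that the arm cannot do raises r.Unreachable and nothing moves.
- job.close_job(): hands the job in; it is judged then, once.
Readings, each from a call of its own:
- r.read_t(): time.
- r.read_qpos(): joint angles.
- r.read_dq(): joint speeds.
- r.read_tau(): joint torques, N m.
- r.read_eef_pos(): TCP position.
- r.read_orientation(): TCP orientation.
- r.read_ft_force(): force on the tool from outside, world axes, zero at the start.
- r.read_ft_torque(): the same for the moment, N m.
- r.read_opening(): finger opening in mm.
- r.read_gripper_force(): force on a finger pad.
Only numpy, scipy, OpenCV 4.12 (cv2) and the standard library are available. Lean on these libraries where they do the work, as an engineer would, in place of code of your own. Each camera call takes 0.05 s, during which the arm holds its last target. There are 200 camera calls.

## Working session

There is one attempt and no reset: what is moved stays moved. The work goes in short steps, each a Python script; the robot and the scene stay as the last script left them, time stands still between calls to the robot, and variables do not carry over. Pictures are saved under pics/ and viewed, at most 10 in all, crops included, and the job is handed in when it is done.

```bash
ls; mkdir -p pics; python3 - <<'E'
from rig import r,effector,vision,job
import cv2,numpy as np
for n in("scene","top"):
    c=vision.camera(n); cv2.imwrite(f"pics/{n}0.png",c["frame"][:,:,::-1]); np.save(f"pics/{n}0.npy",c,allow_pickle=True)
    print(n,{k:v for k,v in c.items() if k!="frame"})
print(r.read_t(),r.read_orientation(),r.read_opening())
E
```

```text
pics
scene {'fx': 453.6415079136852, 'fy': 453.6415079136852, 'cx': 312.9887559217683, 'cy': 234.35924086741747, 'cam_to_world': array([[ 6.99670952e-01, -3.78229002e-01,  6.06138088e-01,
         1.19338110e+03],
       [ 7.14192251e-01,  3.46806008e-01, -6.07992616e-01,
        -6.92082135e+02],
       [ 1.97481096e-02,  8.58293898e-01,  5.12778312e-01,
         7.06071633e+02],
       [ 0.00000000e+00,  0.00000000e+00,  0.00000000e+00,
         1.00000000e+00]])}
top {'fx': 459.588725107837, 'fy': 459.588725107837, 'cx': 313.84988499277495, 'cy': 237.25426979706697, 'cam_to_world': array([[ 6.34852760e-03,  9.93300107e-01, -1.15388882e-01,
         4.02073802e+02],
       [-9.99935003e-01,  7.39865093e-03,  8.67471617e-03,
         2.57339022e+01],
       [ 9.47031856e-03,  1.15326310e-01,  9.93282515e-01,
         1.01572973e+03],
       [ 0.00000000e+00,  0.00000000e+00,  0.00000000e+00,
         1.00000000e+00]])}
0.1 [ 8.54047521e-04  9.89731403e-01 -1.42937090e-01 -9.53747665e-05] 85.99398732332384
```

View pics/scene0.png

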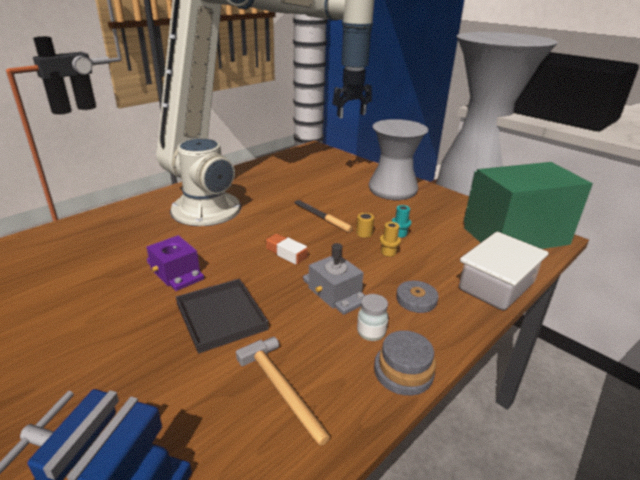

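View pics/top0.png

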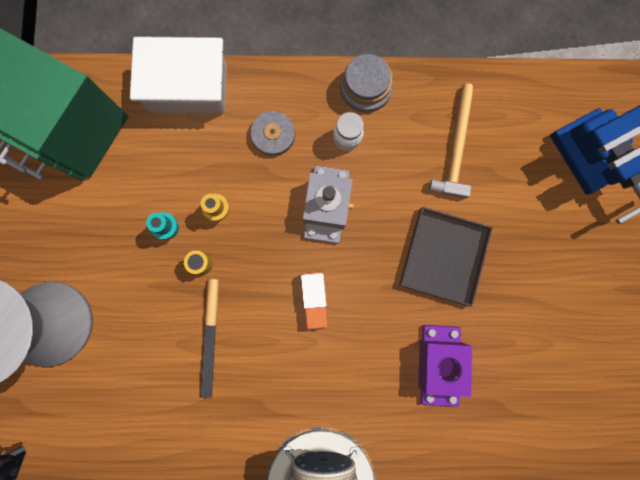

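The scene view shows the plug's knob at (337,250) on the grey housing (335,280), the bushing at (390,238) and the tray at (221,313). In the top view they are at (329,194), (213,207) and (446,257). The sleeve is at (196,262), the turquoise look-alike at (161,225) and the purple look-alike at (446,368). Next I'll enlarge the crops that matter.

```bash
python3 - <<'E'
import cv2,numpy as np
s=cv2.imread("pics/scene0.png");t=cv2.imread("pics/top0.png")
def crop(im,x,y,w=80,h=60):
    return cv2.resize(im[y:y+h,x:x+w],(400,300),interpolation=cv2.INTER_CUBIC)
a=np.hstack([crop(s,300,240),crop(s,355,200)]);b=np.hstack([crop(t,290,165),crop(t,175,180)])
im=np.vstack([a,b])
for k in range(0,800,50): 
    cv2.line(im,(k,0),(k,4),(0,255,0),1);cv2.line(im,(k,300),(k,304),(0,255,0),1)
cv2.imwrite("pics/crops.png",im)
E
```

```text
(no output)
```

View pics/crops.png

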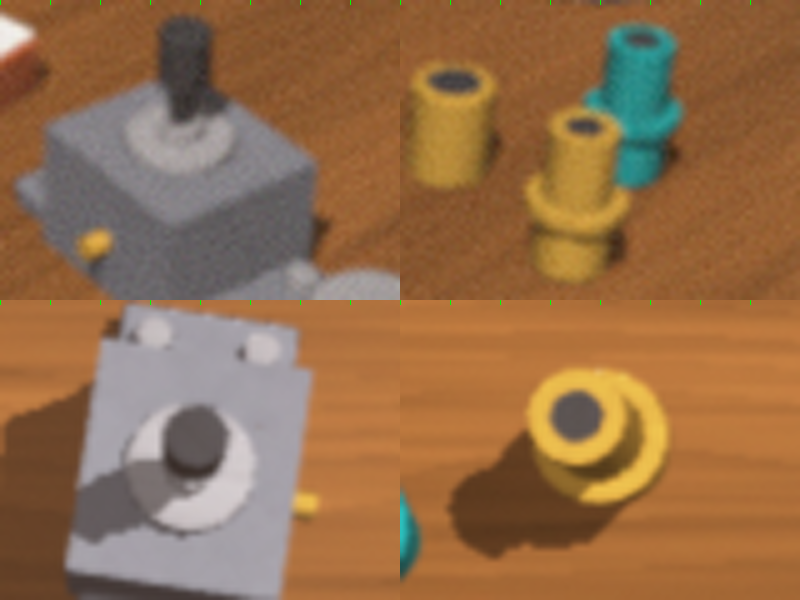

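The crops show the knob's top face at scene (337,245) and top (329,192), and the flange centre at scene (335.5,267.5) and top (328,198). The bushing's collar top is at scene (391.5,225) and top (210.2,203). I'll triangulate these and the tray corners.

```bash
cat > h.py <<'E'
import cv2,numpy as np
from scipy.spatial.transform import Rotation as R
def ray(c,p):
    T=c["cam_to_world"];d=T[:3,:3]@np.array([(p[0]-c["cx"])/c["fx"],-(p[1]-c["cy"])/c["fy"],-1]);return T[:3,3],d/np.linalg.norm(d)
def onz(c,p,z):
    o,d=ray(c,p);return o+d*(z-o[2])/d[2]
def tri(c1,p1,c2,p2):
    a,u=ray(c1,p1);b,v=ray(c2,p2)
    s,t=np.linalg.lstsq(np.c_[u,-v],b-a,rcond=None)[0]
    P,Q=a+s*u,b+t*v;return (P+Q)/2,np.linalg.norm(P-Q)
def quat(deg): # tool down, fingers close along angle deg in world xy
    y=np.array([np.cos(np.radians(deg)),np.sin(np.radians(deg)),0]);z=np.array([0,0,-1.])
    return R.from_matrix(np.c_[np.cross(y,z),y,z]).as_quat()[[3,0,1,2]]
def cv(x,y,x0,y0): return (x+.5)/5-.5+x0,(y+.5)/5-.5+y0
E
python3 - <<'E'
from h import *
np.set_printoptions(precision=1,suppress=True)
S,T=[np.load(f"pics/{n}0.npy",allow_pickle=True).item() for n in("scene","top")]
for n,a,b in [("knobtop",cv(187,28,300,240),cv(195,137,290,165)),("flangetop",cv(179,139,300,240),cv(190,166,290,165)),
 ("collartop",cv(184,126,355,200),cv(177,116,175,180))]:
    print(n,*tri(S,a,T,b))
q={}
for n,c,roi in(("s",S,(165,270,115,90)),("t",T,(390,195,115,120))):
    x,y,w,h=roi;im=c["frame"][y:y+h,x:x+w].astype(int)
    m=((im.max(2)<110)&(im.max(2)-im.min(2)<28)).astype(np.uint8)*255
    m=cv2.morphologyEx(m,cv2.MORPH_CLOSE,np.ones((5,5)))
    m=cv2.morphologyEx(m,cv2.MORPH_OPEN,np.ones((5,5)))
    k=max(cv2.findContours(m,0,2)[0],key=cv2.contourArea);k=cv2.convexHull(k)
    p=cv2.approxPolyDP(k,6,True)[:,0]+[x,y];print(n,p.tolist(),cv2.contourArea(k));q[n]=p
P=[onz(T,p,25)for p in q["t"]];print(np.array(P));print(np.mean(P,0))
print([np.linalg.norm(P[i]-P[i-1]) for i in range(len(P))])
print("knob on z136",onz(T,cv(195,137,290,165),136),"collar on 92",onz(T,cv(177,116,175,180),92), "flange76",onz(T,cv(190,166,290,165),76))
E
```

```text
knobtop [593.5  -9.9 136.2] 0.7569109726385886
flangetop [594.3 -10.9  73.4] 0.8003137029134034
collartop [578.2 229.4  93.3] 0.029640712463767004
s [[239, 280], [267, 328], [198, 351], [177, 297]] 4199.5
t [[421, 209], [490, 227], [471, 304], [401, 285]] 6061.5
[[ 581.2 -217.3   25. ]
 [ 542.6 -367.5   25. ]
 [ 375.8 -320.3   25. ]
 [ 415.3 -170.8   25. ]]
[ 478.7 -269.    25. ]
[np.float64(172.3085442606433), np.float64(155.10182939906835), np.float64(173.31207607704786), np.float64(154.65193723335867)]
knob on z136 [593.3 -10.1 136. ] collar on 92 [578.5 229.6  92. ] flange76 [594.1 -10.5  76. ]
```

The heights agree with the text: knob top 136.2 against 136, collar top 93.3 against 92. The tray rim measures about 172 × 155, also close. Next I'll grasp the knob and pull.

```bash
python3 - <<'E'
from rig import r,effector,vision,job
from h import *
np.set_printoptions(precision=2,suppress=True)
S,T=[np.load(f"pics/{n}0.npy",allow_pickle=True).item() for n in("scene","top")]
print("tray rim",tri(S,(239,280.5),T,(401,285)),tri(S,(177,294),T,(471,304)))
x,y=593.6,-10.3
for d in (90,-90): print(d,r.inverse_kinematics([x,y,200],quat(d)))
d=min((90,-90),key=lambda d:abs(r.inverse_kinematics([x,y,200],quat(d))[5]))
r.move_to([x,y,200],quat(d)); print(r.read_t(),r.read_eef_pos())
r.move_straight([x,y,124],max_speed=120)
effector.gripper_to(10,100); r.wait(.2)
print(d,r.read_t(),r.read_eef_pos(),r.read_opening(),r.read_gripper_force(),r.read_ft_force(),r.read_ft_torque())
E
```

```text
tray rim (array([ 415.58, -171.95,   18.02]), np.float64(0.5904298762814102)) (array([ 375.35, -319.13,   30.98]), np.float64(2.078914752756781))
90 [ 0.25  0.36  0.12  0.   -1.32 -1.82]
-90 [ 0.25  0.36  0.12  0.   -1.32  1.33]
2.5667 [593.65  -9.52 200.09]
-90 4.1417 [593.79 -10.3  124.57] 23.990137829904096 97.70901918411255 [-2.91  0.97  5.4 ] [0.23 0.66 0.01]
```

```bash
python3 - <<'E'
from rig import r,effector,vision,job
from h import *
np.set_printoptions(precision=2,suppress=True)
p=np.array(r.read_eef_pos())
for dz in (3,8,15,30,110):
    r.move_straight([593.7,-10.2,124+dz],max_speed=20 if dz<20 else 100); print(dz,r.read_eef_pos(),r.read_ft_force(),r.read_opening())
print(r.read_t())
for n in("scene","top"):
    c=vision.camera(n); np.save(f"pics/{n}1.npy",c,allow_pickle=True)
    if n=="scene": a=c["frame"][130:330,220:420]
    else: b=c["frame"][110:310,230:430]
cv2.imwrite("pics/lift.png",cv2.resize(np.hstack([a,b])[:,:,::-1],(800,400)))
E
```

```text
3 [593.06 -10.07 125.68] [ 0.6  -0.   -8.01] 24.03858875496044
8 [593.05 -10.19 131.51] [  0.31   0.5  -11.34] 23.762035688464994
15 [593.75 -10.24 139.97] [-1.94  0.42 -5.55] 24.214247805445485
30 [595.36 -10.17 156.28] [-0.25  0.36 -2.54] 24.04061015536297
110 [593.3  -10.17 233.04] [-0.24  0.24 -3.  ] 24.06353185893909
6.5917
```

View pics/lift.png

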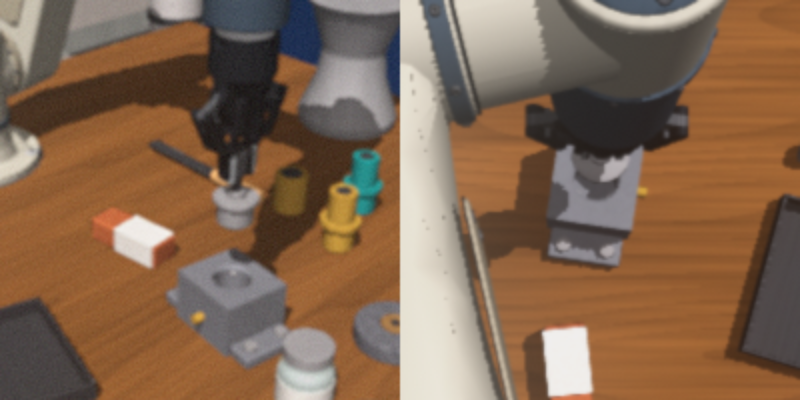

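The plug is out and hangs upright. The empty bore mouth is visible at scene pixel (336,269). Next I'll place the plug in the tray.

```bash
python3 - <<'E'
from rig import r,effector,vision,job
from h import *
np.set_printoptions(precision=2,suppress=True)
C=np.load("pics/scene1.npy",allow_pickle=True).item()
print("bore",onz(C,(335.75,268.75),70))
x,y=478.7,-269
q=r.read_orientation()
r.move_to([x,y,180],q); r.wait(.3)
print(r.read_t(),r.read_eef_pos(),r.read_ft_force())
r.move_straight([x,y,96],max_speed=80); r.wait(.3); f0=r.read_ft_force()[2]; print(f0,r.read_eef_pos())
z=96
while z>80:
    z-=1.0; r.move_straight([x,y,z],max_speed=30); r.wait(.05); f=r.read_ft_force()[2]
    if f-f0>3: break
print(z,r.read_eef_pos(),f,r.read_t())
E
```

```text
bore [595.35 -11.15  70.  ]
8.1 [ 479.24 -268.36  180.06] [ 0.3   0.03 -2.58]
-3.1348893925178922 [ 478.82 -269.04   96.24]
88.0 [ 478.94 -269.12   88.57] 3.576213903519517 12.0
```

Contact came at TCP z 88.6, which is the predicted height, so the plug did not slip. I'll release, retract and check.

```bash
python3 - <<'E'
from rig import r,effector,vision,job
from h import *
np.set_printoptions(precision=2,suppress=True)
effector.gripper_to(80); r.wait(.2)
r.move_straight([478.7,-269,190],max_speed=150)
x,y=578.4,229.5
for d in(45,-135): print(d,r.inverse_kinematics([x,y,200],quat(d)))
d=min((45,-135),key=lambda d:abs(r.inverse_kinematics([x,y,200],quat(d))[5]-1.3))
r.move_to([x-60,y-60,200],quat(d))
s=vision.camera("scene");t=vision.camera("top");np.save("pics/top2.npy",t,allow_pickle=True);np.save("pics/scene2.npy",s,allow_pickle=True)
print(d,r.read_t(),r.read_eef_pos(),r.read_ft_force())
im=np.hstack([s["frame"][200:400,150:350],t["frame"][150:350,300:500]])
cv2.imwrite("pics/placed.png",cv2.resize(im[:,:,::-1],(800,400)))
E
```

```text
45 [ 0.63  0.42  0.2   0.   -1.35 -2.98]
-135 [ 0.63  0.42  0.2   0.   -1.35  0.16]
-135 15.3333 [518.59 168.69 199.91] [ 0.45 -0.39  0.13]
```

View pics/placed.png

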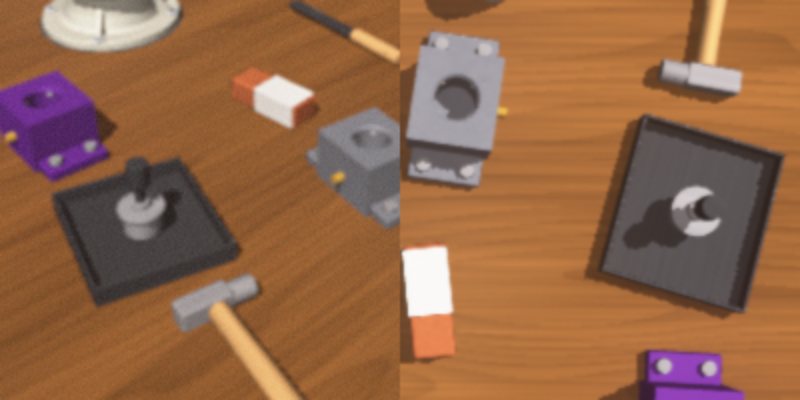

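The plug stands upright at the tray centre, at scene pixel (221,300) and top pixel (647,255). The bore is empty, with its mouth at top pixel (328,198). Next I'll grasp the bushing.

```bash
python3 - <<'E'
from rig import r,effector,vision,job
from h import *
np.set_printoptions(precision=2,suppress=True)
S,T=[np.load(f"pics/{n}2.npy",allow_pickle=True).item() for n in("scene","top")]
print("bore",tri(S,(335.5,268.5),T,(328.2,197.8)),onz(T,(328.2,197.8),70))
x,y=578.4,229.5;q=quat(-135)
r.move_straight([x,y,200],ori=q,max_speed=150)
r.move_straight([x,y,80],max_speed=100)
effector.gripper_to(20,110); r.wait(.3)
print(r.read_t(),r.read_eef_pos(),r.read_opening(),r.read_gripper_force(),r.read_ft_force())
r.move_straight([x,y,200],max_speed=120);r.wait(.3)
print(r.read_t(),r.read_eef_pos(),r.read_opening(),r.read_ft_force(),r.read_ft_torque())
r.move_to([594.3,-10.5,200],quat(-135)); r.wait(.3)
print(r.read_t(),r.read_eef_pos(),r.read_qpos())
for n in("scene","top"):
    c=vision.camera(n); np.save(f"pics/{n}3.npy",c,allow_pickle=True)
    if n=="scene": a=c["frame"][160:310,260:410]
    else: b=c["frame"][130:280,250:400]
cv2.imwrite("pics/above.png",cv2.resize(np.hstack([a,b])[:,:,::-1],(800,400)))
E
```

```text
bore (array([595.13, -11.96,  71.01]), np.float64(0.10647665925294215)) [595.3  -12.04  70.  ]
18.1667 [578.85 229.76  80.77] 38.18481596823005 109.92375612258911 [0.   0.93 4.43]
19.6167 [578.27 229.44 199.6 ] 38.2116627673319 [ 0.47 -0.32 -5.21] [-0.   -0.    0.04]
20.8667 [594.38  -9.68 199.94] [ 0.25  0.36  0.12 -0.   -1.32  0.54]
```

View pics/above.png

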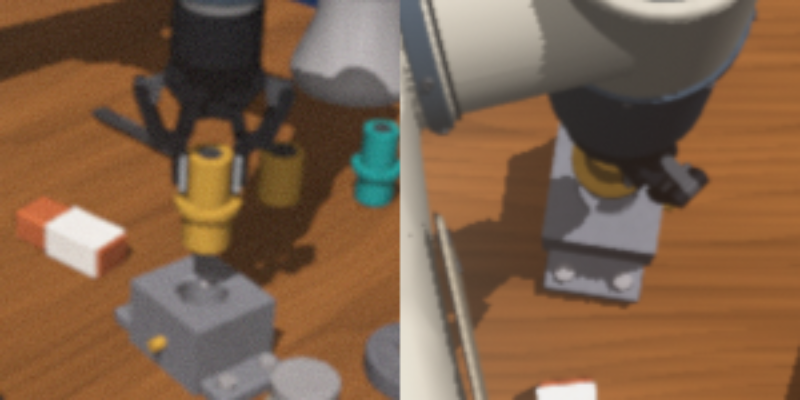

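The bushing is held upright above the bore, with its spigot foot at about scene (337,253) and the bore at (336,269). I'll do a guarded descent to the mouth while reading side forces, then press.

```bash
python3 - <<'E'
from rig import r,effector,vision,job
from h import *
np.set_printoptions(precision=1,suppress=True)
p=np.array([594.3,-10.8]);r.move_straight([*p,156],max_speed=100);r.wait(.2)
f0=np.array(r.read_ft_force());print(f0)
z=156
while z>136:
    z-=2;r.move_straight([*p,z],max_speed=40);r.wait(.05)
    f=np.array(r.read_ft_force())-f0;e=np.array(r.read_eef_pos())
    print(z,p,e,f,np.array(r.read_ft_torque()))
    if abs(f[2])>25 or np.hypot(*f[:2])>20: break
    if np.hypot(*f[:2])>2: p=p+np.clip(0.15*f[:2],-1,1)
print(r.read_t())
E
```

```text
[-0.5  0.2 -4.5]
154 [594.3 -10.8] [594.2 -10.8 154. ] [-0.1 -1.6 -1.2] [ 0.  0. -0.]
152 [594.3 -10.8] [594.3 -10.8 151.9] [ 1.1 -0.4  0.1] [-0.  0.  0.]
150 [594.3 -10.8] [594.3 -10.8 149.9] [ 1.  -0.2 -0.2] [-0. -0. -0.]
148 [594.3 -10.8] [594.2 -10.8 147.9] [ 0.6 -0.3 -0.5] [-0.  -0.  -0.1]
146 [594.3 -10.8] [594.3 -10.8 145.9] [ 1.3 -0.5 -0.2] [ 0. -0.  0.]
144 [594.3 -10.8] [594.2 -10.8 143.9] [0.  0.2 0.5] [-0.  0. -0.]
142 [594.3 -10.8] [594.2 -10.8 141.9] [ 0.2  0.1 -0.1] [-0.  0. -0.]
140 [594.3 -10.8] [594.5 -10.8 140.1] [ 0.5 -0.6  0.2] [ 0.  -0.2 -0. ]
138 [594.3 -10.8] [594.7 -10.9 138.9] [-1.5 -0.4  7.7] [0.2 0.4 0. ]
136 [594.3 -10.8] [595.1 -10.8 136.6] [ 1.  -0.6  7.5] [-0.1 -0.4  0.1]
24.7583
```

```bash
python3 - <<'E'
from rig import r,effector,vision,job
from h import *
np.set_printoptions(precision=1,suppress=True)
p=np.array([594.5,-10.8]);f0=-4.7
z=136
while z>100:
    z-=2 if z>114 else 1;r.move_straight([*p,z],max_speed=40);r.wait(.05)
    f=np.array(r.read_ft_force());e=np.array(r.read_eef_pos())
    print(z,e,f)
    if f[2]-f0>(30 if z<114 else 45) or np.hypot(*f[:2])>25: break
print(r.read_t(),r.read_opening())
E
```

```text
134 [594.9 -10.8 134. ] [ 2.  -0.   1.1]
132 [594.8 -10.8 131.7] [ 4.  -0.5 -0.7]
130 [594.6 -10.8 129.7] [ 4.3 -0.8 -0.7]
128 [594.5 -10.8 127.7] [ 2.8 -0.1 -1. ]
126 [594.4 -10.8 125.8] [2.6 0.1 0.5]
124 [594.4 -10.8 123.7] [ 3.2 -0.9 -1.1]
122 [594.4 -10.8 121.7] [ 2.2 -0.9 -0.5]
120 [594.4 -10.8 119.7] [ 4.   0.8 -0.8]
118 [594.5 -10.8 117.7] [ 2.4 -0.9 -1.4]
116 [594.4 -10.8 115.7] [ 3.1 -0.  -0.3]
114 [594.5 -10.8 113.7] [ 3.  -0.7 -1.7]
113 [594.4 -10.8 113. ] [ 1.3 -1.   1. ]
112 [594.5 -10.8 112. ] [ 1.2 -0.1  2.9]
111 [594.5 -10.8 110.9] [2.1 0.  2.5]
110 [594.5 -10.8 110.9] [-0.5  1.2  7.2]
109 [594.6 -10.8 110.8] [-4.   1.3 12. ]
108 [594.6 -10.8 110.8] [-5.1  2.4 17.7]
107 [594.6 -10.8 110.7] [-7.2  2.7 23.1]
106 [594.6 -10.8 110.7] [-10.2   3.8  28.3]
30.4583 37.51352260768138
```

It is seated at TCP z 110.8, exactly the predicted height. I'll relax, release, retract and verify.

```bash
python3 - <<'E'
from rig import r,effector,vision,job
from h import *
np.set_printoptions(precision=1,suppress=True)
r.move_straight([594.5,-10.8,110.5],max_speed=30);r.wait(.2);print(r.read_ft_force())
effector.gripper_to(82);r.wait(.2)
r.move_straight([594.5,-10.8,230],max_speed=150)
r.move_to([450,150,260],quat(-135));r.wait(.3)
print(r.read_t(),r.read_ft_force())
s=vision.camera("scene")["frame"];t=vision.camera("top")["frame"]
im=np.hstack([s[220:370,190:390],t[150:300,290:490]])
cv2.imwrite("pics/done.png",cv2.resize(im[:,:,::-1],(800,300),interpolation=cv2.INTER_CUBIC))
E
```

```text
[-0.7  2.   7.9]
33.7833 [0.  0.  0.6]
```

View pics/done.png

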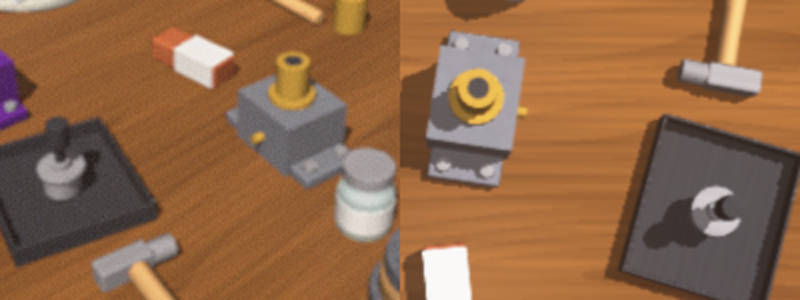

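The bushing sits flush and upright in the housing, at crop pixel (292,80) in the scene view and (477,95) in the top view. The plug stands in the tray and the hand is clear.

```bash
python3 -c "
from rig import job
print(job.close_job())"
```

```text
the job is handed in; nothing more can be done
None
```

The plug stands upright in the tray, the bushing is pressed flush into the housing bore and released, and the job was handed in at about 34 s; the hand-in returned no verdict.

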